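Put three mixed-up bench things back in their own trays

TASK

The aqua-capped jar, the white-capped bottle and the brown wooden dapping block each stand in one another's trays. Put every one back, upright in the middle of the tray of its own colour (jar in aqua, bottle in white, block in wood), parking one of them in the empty black tray on the way so that a tray comes free. Lift them across without tipping them over, and leave the red beaker, the black jar and the wooden dolly where they stand.

Things in the scene. Friction and masses are not known exactly. Their poses are not given: they have to be found in the camera images.
- grit_bottle_centre (a point): Centre, half-way up, of the upright clear round jar of dark grit with an aqua screw cap: 53 mm across, 96 mm tall, about 0.15 kg; the cap does not turn. Its underside is 48 mm below this point. Starts in the white tray. z up along its axis.
- powder_bottle_centre (a point): Centre, half-way up, of the upright pale round bottle with a white cap: 41 mm across, 88 mm tall, about 0.1 kg; the straight body is at this height, and the cap does not turn. Its underside is 44 mm below this point. Starts in the wood tray (a like bottle at the back of the bench is no part of the job). z up along its axis.
- dapping_cube_centre (a point): Centre of the dark brown wooden dapping block, a 48 mm cube with round dimples, about 0.15 kg. Its underside is 24 mm below this point. x and y square to its sides, z up. Starts in the aqua tray, turned at any angle (a like block by the brick, on the right, is no part of the job).
- tray_aqua: Fixed shallow square tray, 110 x 110 mm outside; its floor is 5 mm thick and flat, the lip round the edge is 3 mm thick and 10 mm high over the bench. A thin ring, 82 mm across, is drawn round the middle of the floor. Origin: centre of the underside, on the bench (z = 0); x and y along the sides, z up. Aqua; home of the jar with the aqua cap.
- tray_white: Fixed shallow square tray, 110 x 110 mm outside; its floor is 5 mm thick and flat, the lip round the edge is 3 mm thick and 10 mm high over the bench. A thin ring, 82 mm across, is drawn round the middle of the floor. Origin: centre of the underside, on the bench (z = 0); x and y along the sides, z up. White; home of the white-capped bottle.
- tray_wood: Fixed shallow square tray, 110 x 110 mm outside; its floor is 5 mm thick and flat, the lip round the edge is 3 mm thick and 10 mm high over the bench. A thin ring, 82 mm across, is drawn round the middle of the floor. Origin: centre of the underside, on the bench (z = 0); x and y along the sides, z up. Light brown wood; home of the wooden dapping block.
- tray_black: Fixed shallow square tray, 110 x 110 mm outside; its floor is 5 mm thick and flat, the lip round the edge is 3 mm thick and 10 mm high over the bench. A thin ring, 82 mm across, is drawn round the middle of the floor. Origin: centre of the underside, on the bench (z = 0); x and y along the sides, z up. Black; empty at the start, the halfway spot.
- red_cup_centre (a point): Bystander, loose: centre, half-way up, of an open red plastic beaker, 71 mm across, 50 mm tall. Leave alone.
- glaze_jar_centre (a point): Bystander, loose: centre, half-way up, of a round black jar, 80 mm across, 74 mm tall. Leave alone.
- turned_dolly_centre (a point): Bystander, loose: centre, half-way up, of a turned brown wooden dolly with a 74 mm disc foot, 96 mm tall. Leave alone.
Things that resemble listed ones, but are neither listed nor needed, are in the scene too. Of the things shaped like the tray_wood, the wooden one is meant.

How it is judged:
On the way:
1. one of the three is parked and let go, upright, in the black tray (((horizontal distance between grit_bottle_centre and tray_black below 0.03 m and height (world z) of grit_bottle_centre between 0.047 and 0.059 m and angle between grit_bottle_centre's own z axis and vertical below 0.12 rad and linear speed of grit_bottle below 0.03 m/s and contact force between the fingers and grit_bottle below 0.1 N) or (horizontal distance between powder_bottle_centre and tray_black below 0.03 m and height (world z) of powder_bottle_centre between 0.043 and 0.055 m and angle between powder_bottle_centre's own z axis and vertical below 0.12 rad and linear speed of powder_bottle below 0.03 m/s and contact force between the fingers and powder_bottle below 0.1 N) or (horizontal distance between dapping_cube_centre and tray_black below 0.03 m and height (world z) of dapping_cube_centre between 0.023 and 0.035 m and angle between dapping_cube_centre's own z axis and vertical below 0.12 rad and linear speed of dapping_cube below 0.03 m/s and contact force between the fingers and dapping_cube below 0.1 N))), for 0.2 s.
At the end, for the whole second after the job is handed in: The aqua-capped jar stands in the aqua tray, the white-capped bottle in the white tray and the wooden dapping block in the wood tray, each within 15 mm of the tray's centre, upright on the tray's floor (within 0.12 rad and 6 mm), released and at rest (horizontal distance between grit_bottle_centre and tray_aqua below 0.015 m and height (world z) of grit_bottle_centre between 0.047 and 0.059 m and angle between each of grit_bottle_centre, powder_bottle_centre, dapping_cube_centre's own z axis and vertical below 0.12 rad and linear speed of each of grit_bottle, powder_bottle, dapping_cube below 0.03 m/s and contact force between the fingers and grit_bottle below 0.1 N and horizontal distance between powder_bottle_centre and tray_white below 0.015 m and height (world z) of powder_bottle_centre between 0.043 and 0.055 m and contact force between the fingers and powder_bottle below 0.1 N and horizontal distance between dapping_cube_centre and tray_wood below 0.015 m and height (world z) of dapping_cube_centre between 0.023 and 0.035 m and contact force between the fingers and dapping_cube below 0.1 N); the robot touches nothing.
It fails at once if the red beaker is moved by more than 25 mm (distance of red_cup_centre from where it was at the start of the episode above 0.025 m).
It fails at once if the black jar is moved by more than 25 mm (distance of glaze_jar_centre from where it was at the start of the episode above 0.025 m).
It fails at once if the wooden dolly is moved by more than 25 mm (distance of turned_dolly_centre from where it was at the start of the episode above 0.025 m).
It fails at once if the jar, the bottle or the block is tipped over (angle between any of grit_bottle_centre, powder_bottle_centre, dapping_cube_centre's own z axis and vertical above 0.7 rad).
It also fails if it takes over 120 s, if anything falls off the work surface, if the arm or the gripper's body presses on something with over 40 N, if the wrist force passes 120 N, or if a joint passes its speed limit or range.

ROBOT

A 6-joint arm with a two-finger parallel gripper is mounted at the origin on a cart in front of the work surface, level with it; the furniture and walls round the work are solid. World frame = base frame: x ahead of the robot, y to its left, z up, the work surface at z = 0. Lengths are in m, angles in rad, forces in N, time in s.
With the tool pointing down it reaches from about 0.325 to 0.85 m from the base axis. Payload 15.5 kg.
Tool frame: the origin (TCP) lies on the centre line of the jaws, within the pads' length; the fingertips stand finger_overhang ahead of it and the grasp point (between the pads) lies 11 mm behind it (finger_overhang is the distance from the TCP to the fingertips, in m); z points along the fingers, x is the direction in which the jaws open and shut, and the axes are right-handed (so a half turn about z gives the same grasp; the last joint's range is limited). The gripper opens to 91 mm and grips with 3 to 60 N. Pads are 32 mm wide; open, the fingers measure 118 mm over their backs; the gripper's body (76 mm by 178 mm) begins 60 mm behind the grasp point.
Start: joints at [-1.433, 0.494, 1.345, -0, 1.302, -0.096], TCP at [0.144, -0.608, 0.222] pointing down, gripper open.
Joint ranges: [-2.91, 2.91], [-0.82, 2.16], [0.22, 2.67], [-1.22, 4.37], [0.12, 2.79], [-3.08, 3.08]. Speed limits (rad/s): [1.89, 1.89, 2.57, 3.01, 3.01, 3.01].

INTERFACE

Orientations are given as a unit quaternion [w, x, y, z].
In Python, from plant import get_state, snapshot, close_job, finger_overhang gives the robot as it stands. The module is installed in compiled form; this text tells all that it offers.
- The arm moves only by the shell command python3 -m crank 'ROWS' [OPENING] [FORCE]. ROWS is JSON, a list of rows, each a list of 2 entries, a list of its own where there are three numbers: the shift along the tool's x, y, z scaled (see below), then the turn, a rotation vector about the tool's x, y, z scaled (see below). A call has 1 to 5 rows; each row is the pose to reach, as a shift and turn from the pose commanded when the call began, along the tool's axes at that moment; what a row does not reach only later rows make up. The controller multiplies each number of a shift by 10 cm and each number of a turn by 2 rad. A row lasts 1/10 s, in which the tool goes at most 50 mm and 8.59 degrees, less where a joint would pass 70% of its speed; a pose out of reach is approached as far as the arm can. A call with a number of a shift or a turn outside -1 to 1 is refused whole. A call with a gripper value outside its range is refused whole. OPENING is the closure, from 0 (fully open) to 1 (shut), set as the call begins (- or left out, the last holds). The fingers move at their own pace and stop on an object; FORCE is the grip in N (left out, the last holds). Time passes only in rows, so rows that repeat a pose let the fingers close. It gives the time, the measured TCP pose, the force and the opening at its end, in the units of the state.
- get_state(): the state, without advancing time (a new reading comes with each control period).
- snapshot(name): name is "side" or "top" or "wrist"; returns a dict with "pixels" (384x512x3 uint8, red, green, blue), "vertical_fov" (degrees; the focal length in pixels is half the picture's height over the tangent of half this angle, whatever the lens; pixels are square), "cx", "cy" (the principal point, pixels), "k1" (the pictures are not rectified: a ray, as slopes to the right and down, at radius r is drawn at 1 + k1 r^2 times it, then the intrinsics apply), "xyz" and "attitude" of the camera in the world; the wrist camera has in their place "mount" (4x4, takes a point from camera to tool coordinates, whose origin is the TCP and whose axes are the tool frame's). Camera axes: x right, y down, z forward; pixel columns grow to the right and rows downward; lengths in m; the calibration is good to about 2 mm. A picture is of the moment at which its call begins: read the wrist's pose just before it. There is no depth.
- close_job(): hands the job in, once; it reports no verdict.
The state is a dict: "clock": time; "q": joint angles; "qvel": joint speeds; "effort": joint torques, N m; "eef_pos": TCP position; "ee_rot": TCP orientation; "ft_force": force on the tool from outside, world axes, zero at the start; "torque": the same for the moment, N m; "width": finger opening in m.
Only numpy, scipy, OpenCV 4.12 (cv2) and the standard library are available. Lean on these libraries where they do the work, as an engineer would, in place of code of your own. Each camera call takes 0.05 s, during which the arm holds its last target.

## Working session

There is one attempt and no reset: what is moved stays moved. The work goes in short steps, Python scripts to look and compute and a shell command to move; the robot and the scene stay as the last step left them, time stands still between calls to the robot, and variables do not carry over. Pictures are saved under pics/ and viewed, and the job is handed in when it is done.

```bash
mkdir -p pics
python3 - <<'E'
from plant import *
import cv2
print(get_state(), finger_overhang)
for n in ("side","top","wrist"):
    s=snapshot(n); cv2.imwrite(f"pics/{n}0.png",s["pixels"][:,:,::-1])
    print(n,{k:v for k,v in s.items() if k!="pixels"})
E
```

```text
{'clock': 0.0, 'q': array([-1.43349339e+00,  4.94207052e-01,  1.34614123e+00,  6.17706546e-05,
        1.30250393e+00, -9.55100979e-02]), 'qvel': array([-0.00070778,  0.00093546, -0.00191966,  0.00179885,  0.00181496,
       -0.00125849]), 'effort': array([-2.81644629e-03, -8.78836870e+01, -3.81855941e+01,  7.07147643e-02,
        5.34345105e-02, -8.51278037e-05]), 'eef_pos': array([ 0.14416242, -0.60775894,  0.22132   ]), 'ee_rot': array([-4.57408272e-04,  7.84442195e-01, -6.20201616e-01, -4.33918781e-04]), 'ft_force': array([-0.23125346,  0.17820038,  0.22593323]), 'torque': array([ 0.02521435,  0.0198784 , -0.04392475]), 'width': 0.09111147105402141} 0.008
side {'vertical_fov': 50.872359969273724, 'cx': 258.78060831206903, 'cy': 195.08765705482978, 'k1': -0.07394001961516261, 'xyz': array([ 0.85101229, -0.68337209,  0.73135411]), 'attitude': array([-0.3927987 ,  0.90772022,  0.13363281, -0.06241352])}
top {'vertical_fov': 56.15319727347003, 'cx': 256.7340116530772, 'cy': 193.74497743082222, 'k1': -0.01868897556024422, 'xyz': array([ 0.56014618, -0.00461658,  0.93837007]), 'attitude': array([ 0.01759085, -0.69757194,  0.71599969, -0.02069765])}
wrist {'vertical_fov': 71.73070121227202, 'cx': 250.4831175460211, 'cy': 187.65939752927676, 'k1': -0.02561279844398279, 'mount': array([[ 9.99999467e-01,  5.72521979e-04, -8.59382394e-04,
         6.15068278e-04],
       [-3.22819318e-04,  9.63842447e-01,  2.66472574e-01,
        -7.55665401e-02],
       [ 9.80870635e-04, -2.66472155e-01,  9.63842118e-01,
        -1.62178464e-01],
       [ 0.00000000e+00,  0.00000000e+00,  0.00000000e+00,
         1.00000000e+00]])}
```

View pics/side0.png

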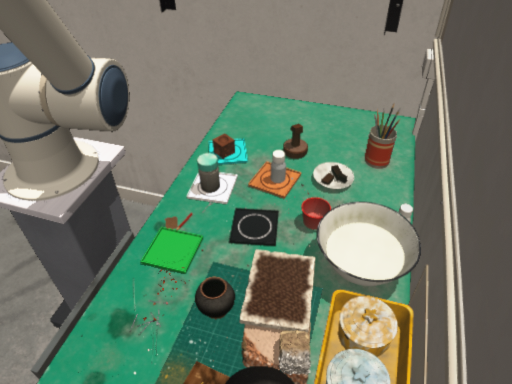

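View pics/top0.png

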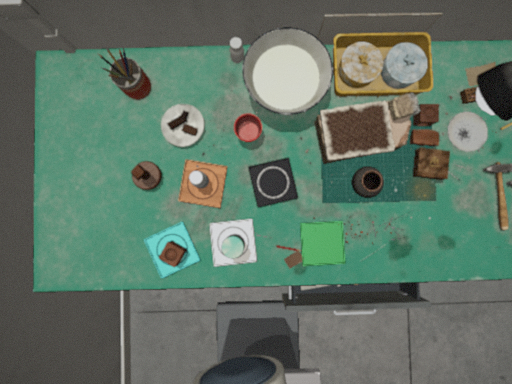

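View pics/wrist0.png

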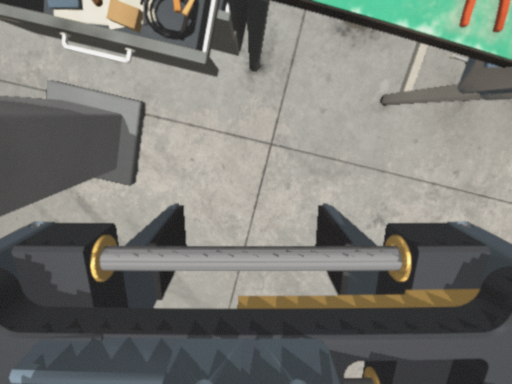

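```bash
cat > h.py <<'E'
import numpy as np, cv2
from scipy.spatial.transform import Rotation as R
from plant import *
def Rq(q): return R.from_quat([q[1],q[2],q[3],q[0]]).as_matrix()
class Cam:
    def __init__(s,n):
        st=get_state(); s.n=n; d=snapshot(n); s.im=np.ascontiguousarray(d["pixels"][:,:,::-1]); h=s.im.shape[0]
        s.f=h/2/np.tan(np.radians(d["vertical_fov"])/2); s.c=np.array([d["cx"],d["cy"]]); s.k=d["k1"]
        if n=="wrist":
            Rt=Rq(st["ee_rot"]); s.R=Rt@d["mount"][:3,:3]; s.p=st["eef_pos"]+Rt@d["mount"][:3,3]
        else: s.R=Rq(d["attitude"]); s.p=np.array(d["xyz"])
    def ray(s,uv):
        m=(np.atleast_2d(np.array(uv,float))-s.c)/s.f; x=m.copy()
        for _ in range(10): x=m/(1+s.k*(x**2).sum(1,keepdims=True))
        return np.c_[x,np.ones(len(x))]@s.R.T
    def plane(s,uv,z):
        d=s.ray(uv); return s.p+d*((z-s.p[2])/d[:,2])[:,None]
    def proj(s,P):
        c=(np.atleast_2d(P)-s.p)@s.R; x=c[:,:2]/c[:,2:]
        return x*(1+s.k*(x**2).sum(1,keepdims=True))*s.f+s.c
    def crop(s,name,x0,y0,x1,y1,k=4):
        cv2.imwrite("pics/"+name,cv2.resize(s.im[y0:y1,x0:x1],None,fx=k,fy=k,interpolation=cv2.INTER_CUBIC))
def tri(c1,u1,c2,u2):
    d1=c1.ray(u1)[0];d2=c2.ray(u2)[0];A=np.c_[d1,-d2]
    t=np.linalg.lstsq(A,c2.p-c1.p,rcond=None)[0]
    a=c1.p+t[0]*d1;b=c2.p+t[1]*d2
    return (a+b)/2,np.linalg.norm(a-b)
E
python3 - <<'E'
from h import *
t=Cam("top"); s=Cam("side")
t.crop("tcrop.png",120,110,320,290,4-0)
s.crop("scrop.png",170,110,340,260,4)
for n,uv in dict(edgeL=(36,288),edgeR=(400,288),aqua=(172,250),white=(233,242),wood=(203,183),black=(273,182),cup=(248,128),dolly=(146,176),jar=(368,181),bowl=(290,75)).items(): print(n,t.plane([uv],0.01)[0].round(3))
E
```

```text
edgeL [0.383 0.562 0.01 ]
edgeR [ 0.359 -0.37   0.01 ]
aqua [0.472 0.212 0.01 ]
white [0.488 0.055 0.01 ]
wood [0.642 0.129 0.01 ]
black [ 0.64  -0.052  0.01 ]
cup [0.783 0.009 0.01 ]
dolly [0.664 0.276 0.01 ]
jar [ 0.636 -0.299  0.01 ]
bowl [ 0.922 -0.105  0.01 ]
```

View pics/tcrop.png

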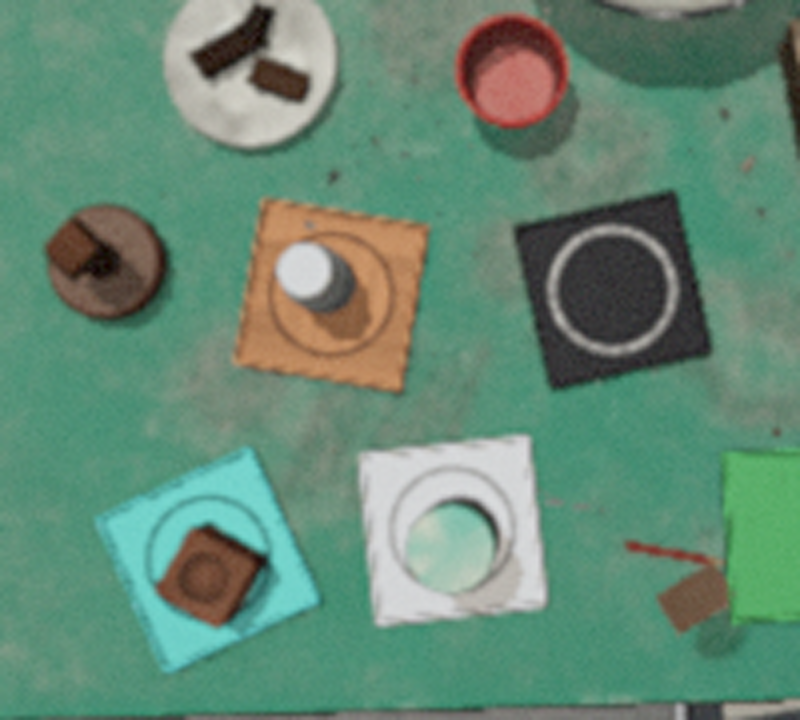

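View pics/scrop.png

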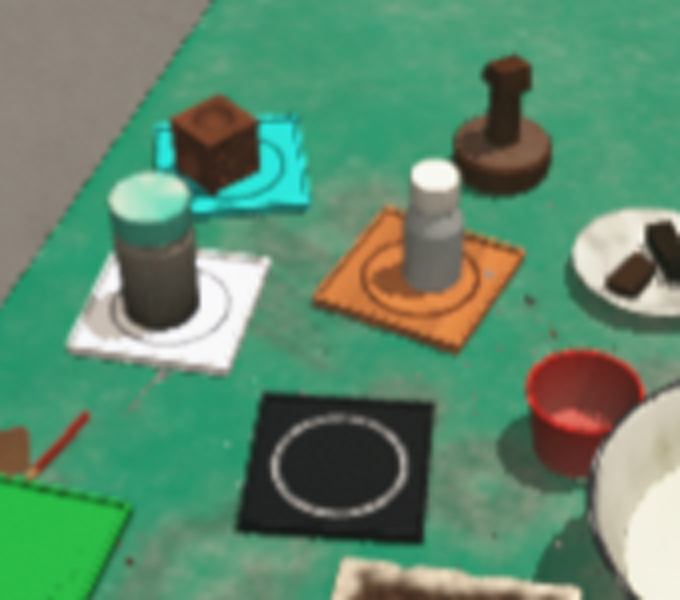

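Candidates in the top view:
- **Bottle:** in the wood tray (197,178), or its twin at the back (236,45).
- **Block:** in the aqua tray (172,253), or the brown blocks on the right (425,113), (425,137) and (468,95). The first is right.
- **Jar:** only one, at (232,245).
- **Wood tray:** (203,183). The green one at (322,243) is a decoy.

Bottle and block choices go by which tray they stand in, and the crop confirms both.

```bash
cat > meas.py <<'E'
from h import *
def big(m):
    n,l,st,_=cv2.connectedComponentsWithStats(m.astype(np.uint8)); i=1+np.argmax(st[1:,4]); return (l==i)
def masks(c):
    hsv=cv2.cvtColor(cv2.GaussianBlur(c.im,(3,3),0),cv2.COLOR_BGR2HSV).astype(int); H,S,V=hsv[...,0],hsv[...,1],hsv[...,2]
    return H,S,V
def win(shape,x0,y0,x1,y1):
    w=np.zeros(shape,bool); w[y0:y1,x0:x1]=1; return w
def rect(c,m,z):
    cn=max(cv2.findContours(big(m).astype(np.uint8),cv2.RETR_EXTERNAL,cv2.CHAIN_APPROX_NONE)[0],key=cv2.contourArea)[:,0,:]
    P=c.plane(cn,z)[:,:2]
    return cv2.minAreaRect((P*1000).astype(np.float32))
E
python3 - <<'E'
from meas import *
t=Cam("top");s=Cam("side")
for c,W in ((t,dict(aqua=(138,215,205,283),white=(205,215,262,270),wood=(174,155,232,212),black=(244,152,302,212))),
            (s,dict(aqua=(200,132,252,168),white=(184,165,242,210),wood=(240,155,304,202),black=(224,203,285,250)))):
    H,S,V=masks(c); G=(H>65)&(H<86)&(S>70)
    M=dict(aqua=(H>85)&(H<98)&(S>120)&(V>150),white=(S<40)&(V>170),wood=(H<18)&(S>90)&(V>120),black=(V<75))
    for n in M:
        r=rect(c,M[n]&win(H.shape,*W[n]),0.008)
        print(c.n,n,np.round(r[0],1),np.round(r[1],1),round(r[2],1))
        v=c.im.copy()
# blocks etc in top view
    print({k:tuple(np.r_[H[y,x],S[y,x],V[y,x]]) for k,(x,y) in dict(jar=(232,246),cap=(196,178),blk=(172,254),grn=(215,215)).items()} if c is t else '')
E
```

```text
top aqua [472.9 212.8] [110.7 109.3] 23.6
top white [487.3  56. ] [111.  109.7] 4.9
top wood [641.  130.9] [108.8 108.1] 79.0
top black [639.7 -51.7] [108.2 106.4] 11.4
{'jar': (np.int64(77), np.int64(55), np.int64(195)), 'cap': (np.int64(100), np.int64(4), np.int64(215)), 'blk': (np.int64(10), np.int64(131), np.int64(119)), 'grn': (np.int64(72), np.int64(63), np.int64(134))}
side aqua [484.1 218.2] [ 83.  109.2] 23.3
side white [489.1  56.9] [110.2 116.1] 4.9
side wood [641.7 131.4] [112.2 111.3] 79.3
side black [641.1 -53.7] [109. 116.] 11.3
```

Run:
```python
from meas import *
t=Cam("top");s=Cam("side")
H,S,V=masks(t)
def ell(m):
    cn=max(cv2.findContours(big(m).astype(np.uint8),cv2.RETR_EXTERNAL,cv2.CHAIN_APPROX_NONE)[0],key=cv2.contourArea); return cv2.minEnclosingCircle(cn),cv2.fitEllipse(cv2.convexHull(cn))
j=ell((V>150)&(S>30)&(H<95)&win(H.shape,215,228,250,262)); b=ell((V>185)&(S<30)&win(H.shape,184,164,212,190))
print(j,b)
print("jar",t.plane([j[1][0]],.101), "bot",t.plane([b[1][0]],.093))
k=rect(t,(H<18)&(S>90)&win(H.shape,150,230,195,275),.053); print("blk",k)
# other view triangulation of caps (crop pixel /4 + offset)
sd=lambda x,y:(x/4+170-.4,y/4+110-.4); td=lambda x,y:(x/4+120-.4,y/4+110-.4)
print("jar tri",tri(t,j[1][0],s,sd(150,197))); print("bot tri",tri(t,b[1][0],s,sd(435,175)))
# block top corners
TC=[td(*p) for p in((205,525),(265,563),(157,585),(222,606))]
print(t.plane([td(205,525),td(265,563),td(157,585),td(222,620)],.053))
print(s.plane([sd(216,96),sd(260,123),sd(215,152),sd(172,125)],.053), s.plane([sd(216,96),sd(260,123),sd(215,152),sd(172,125)],.053).mean(0))
v=cv2.resize(t.im[225:280,145:200],None,fx=10,fy=10,interpolation=cv2.INTER_CUBIC); cv2.imwrite("pics/blk.png",v)
```

```text
(((232.25, 246.25), 10.753006935119629), ((232.0618896484375, 246.09039306640625), (19.562145233154297, 20.971818923950195), 44.43022155761719)) (((195.35714721679688, 176.7857208251953), 6.3608574867248535), ((195.34120178222656, 176.93528747558594), (12.060355186462402, 12.445479393005371), 36.20334243774414))
jar [[0.48580068 0.05130756 0.101     ]] bot [[0.64936095 0.13474548 0.093     ]]
blk ((467.32550048828125, 201.32562255859375), (45.61320114135742, 47.45232391357422), 59.19301986694336)
jar tri (array([0.48515435, 0.05107783, 0.10047035]), np.float64(0.0013087518186351518))
bot tri (array([0.64938917, 0.13491119, 0.09174227]), np.float64(0.00022223920139244298))
[[0.49813426 0.203998   0.053     ]
 [0.47410207 0.16765085 0.053     ]
 [0.4624105  0.23387685 0.053     ]
 [0.44021484 0.19446965 0.053     ]]
[[0.45765833 0.23185759 0.053     ]
 [0.50026797 0.20866424 0.053     ]
 [0.48146633 0.16673158 0.053     ]
 [0.44006342 0.18870044 0.053     ]] [0.46986401 0.19898846 0.053     ]
```

View pics/blk.png

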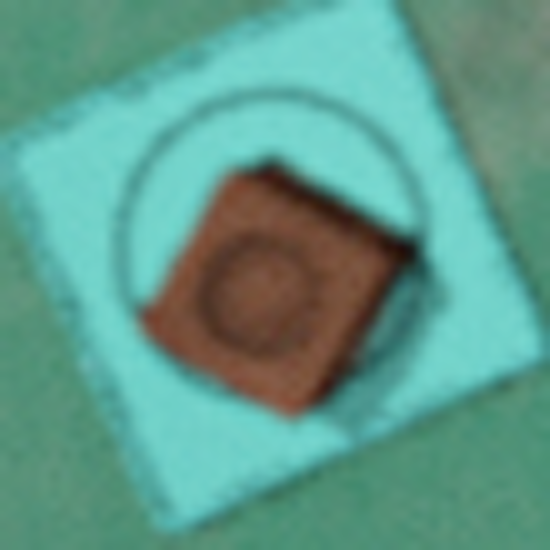

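```bash
cat > go.py <<'E'
import sys
from h import *
# usage: go.py x y z yawdeg -> commands in tool units
st=get_state(); Rt=Rq(st["ee_rot"]); p=st["eef_pos"]
a=[float(v) for v in sys.argv[1:]]
yaw=np.degrees(np.arctan2(Rt[1,0],Rt[0,0]))
print("t %.2f"%st["clock"],"tcp",p.round(4),"yaw %.1f"%yaw,"tilt",(Rt[:,2]+[0,0,1]).round(3),"w %.4f"%st["width"],"F",st["ft_force"].round(2))
if len(a)>=3:
    print("shift",(Rt.T@(np.array(a[:3])-p)/.1).round(3))
if len(a)==4:
    Rd=R.from_euler("z",a[3],degrees=True).as_matrix()@np.diag([1,-1,-1.])
    print("turn",(R.from_matrix(Rt.T@Rd).as_rotvec()/2).round(3))
E
python3 go.py .486 .051 .25 0
python3 -m crank '[[[-0.4,-0.4,-0.15],[0,0,-0.07]],[[-0.7,-0.8,-0.3],[0,0,-0.2]],[[-0.7,-0.8,-0.3],[0,0,-0.3]],[[-0.7,-0.8,-0.3],[0,0,-0.35]],[[-0.7,-0.8,-0.3],[0,0,-0.35]]]' 0 20
python3 go.py .486 .051 .25 0
```

```text
t 0.45 tcp [ 0.1442 -0.6081  0.2219] yaw -76.7 tilt [-0.  0.  0.] w 0.0912 F [-0.55  0.3   0.2 ]
shift [-5.625 -4.846 -0.281]
turn [-0.     0.    -0.669]
clock: 0.95
eef_pos: [0.2064, -0.5212, 0.2523]
ee_rot: [0.0, 0.951, -0.31, 0.0]
ft_force: [0.0, 1.5, 0.1]
width: 0.0911
t 0.95 tcp [ 0.2064 -0.5212  0.2523] yaw -36.1 tilt [ 0.    -0.001  0.   ] w 0.0911 F [0.03 1.52 0.11]
shift [-1.117 -6.27   0.02 ]
turn [ 0.    -0.    -0.315]
```

```bash
python3 -m crank '[[[-0.1,-0.45,0],[0,0,-0.07]],[[-0.2,-1,0],[0,0,-0.2]],[[-0.2,-1,0],[0,0,-0.3]],[[-0.2,-1,0],[0,0,-0.315]],[[-0.2,-1,0],[0,0,-0.315]]]'
python3 go.py .486 .051 .25 0
```

```text
clock: 1.45
eef_pos: [0.2497, -0.429, 0.2522]
ee_rot: [0.0, 1.0, -0.001, 0.0]
ft_force: [0.3, -0.4, -0.5]
width: 0.0912
t 1.45 tcp [ 0.2497 -0.429   0.2522] yaw -0.1 tilt [ 0.    -0.001  0.   ] w 0.0912 F [ 0.27 -0.44 -0.55]
shift [ 2.358 -4.802  0.02 ]
turn [ 0.    -0.    -0.001]
```

```bash
python3 -m crank '[[[0.4,-0.4,0],[0,0,0]],[[0.8,-0.8,0],[0,0,0]],[[1,-1,0],[0,0,0]],[[1,-1,0],[0,0,0]]]' >/dev/null
python3 -m crank '[[[0.4,-0.4,0],[0,0,0]],[[0.8,-0.8,0],[0,0,0]],[[1,-1,0],[0,0,0]],[[1,-1,0],[0,0,0]]]' >/dev/null
python3 -m crank '[[[0,-0.4,0],[0,0,0]],[[0,-0.8,0],[0,0,0]],[[0,-1,0],[0,0,0]],[[0,-1,0],[0,0,0]]]' >/dev/null
python3 -m crank '[[[0,-0.4,0],[0,0,0]],[[0,-0.8,0],[0,0,0]],[[0,-0.9,0],[0,0,0]],[[0,-0.9,0],[0,0,0]]]' >/dev/null
python3 go.py .486 .051 .25 0
python3 - <<'E'
from h import *
c=Cam("wrist"); cv2.imwrite("pics/w1.png",c.im)
print(c.proj([[.4855,.051,.101],[.6494,.1348,.093],[.468,.2,.053],[.473,.213,.005]]).round(1))
E
```

```text
t 3.05 tcp [ 0.4525 -0.0409  0.252 ] yaw -0.4 tilt [ 0. -0.  0.] w 0.0910 F [-0.21  0.24  0.18]
shift [ 0.329 -0.921  0.02 ]
turn [ 0.    -0.    -0.003]
[[278.9  98.6]
 [429.8  18.7]
 [262.  -32.3]
 [264.3 -24.5]]
```

View pics/w1.png

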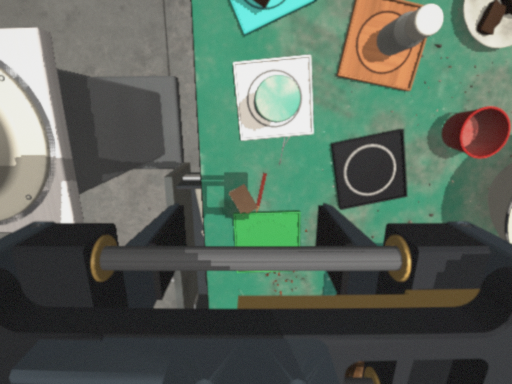

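The wrist view shows the jar's cap near (276,97), against a prediction of (279,99). The bottle cap is at (430,19), as predicted. The white tray is at (273,97) and the black one at (369,168).

Run:
```python
from meas import *
c=Cam("wrist");H,S,V=masks(c)
def ell(m):
    cn=max(cv2.findContours(big(m).astype(np.uint8),cv2.RETR_EXTERNAL,cv2.CHAIN_APPROX_NONE)[0],key=cv2.contourArea); return cv2.fitEllipse(cv2.convexHull(cn))
m=(S>28)&(H>65)&(H<95)&(V>150)&win(H.shape,245,65,310,128)
j=ell(m);print(j,c.plane([j[0]],.101))
b=ell((V>185)&(S<30)&win(H.shape,408,0,448,40)&1); print(b,c.plane([b[0]],.093))
for n,mm,w in(("white",(S<40)&(V>170),(228,50,320,145)),("black",V<75,(325,120,412,212))):
    print(n,rect(c,mm&win(H.shape,*w),.008))
c.crop("w1c.png",225,45,325,145,6)
```

```text
((277.5308837890625, 97.00051879882812), (45.25661849975586, 46.20159912109375), 176.92481994628906) [[0.48417553 0.05180498 0.101     ]]
((429.1097412109375, 17.69300651550293), (26.798343658447266, 31.436418533325195), 19.03075408935547) [[0.64877011 0.13479328 0.093     ]]
white ((488.65130615234375, 56.25300979614258), (112.1124267578125, 111.7495346069336), 4.878628730773926)
black ((639.455810546875, -51.12828826904297), (111.39930725097656, 108.92362213134766), 11.320281028747559)
```

View pics/w1c.png

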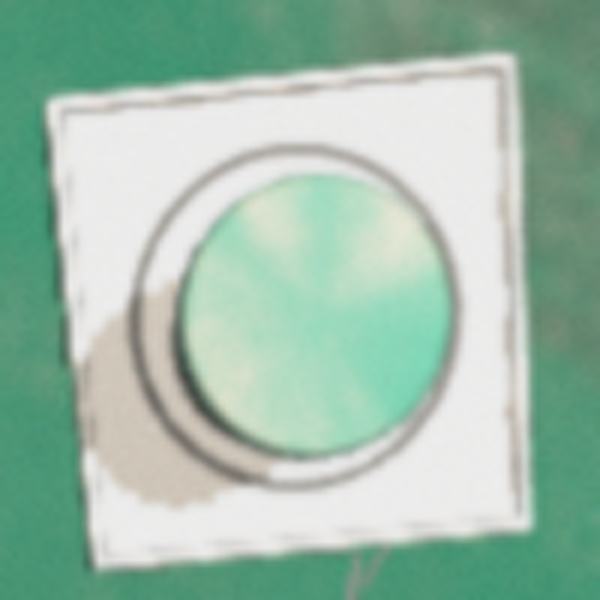

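```bash
python3 -m crank '[[[0.16,-0.45,0],[0,0,0]],[[0.32,-0.92,0],[0,0,-0.003]],[[0.32,-0.92,0],[0,0,-0.003]],[[0.32,-0.92,0.2],[0,0,-0.003]],[[0.32,-0.92,0.4],[0,0,-0.003]]]' >/dev/null
python3 go.py .485 .0515 .044 0
```

```text
t 3.65 tcp [0.486  0.0494 0.2116] yaw -0.1 tilt [ 0.001 -0.     0.   ] w 0.0913 F [ 0.19  0.04 -0.29]
shift [-0.012 -0.022  1.676]
turn [ 0.    -0.001 -0.001]
```

```bash
python3 -m crank '[[[-0.01,-0.02,0.2],[0,0,0]],[[-0.01,-0.02,0.5],[0,0,0]],[[-0.01,-0.02,0.8],[0,0,0]],[[-0.01,-0.02,0.9],[0,0,0]],[[-0.01,-0.02,0.9],[0,0,0]]]' >/dev/null
python3 go.py .485 .0515 .044 0
python3 - <<'E'
from h import *
c=Cam("side"); c.crop("s2.png",150,100,330,235,4)
E
```

```text
t 4.15 tcp [0.4838 0.0517 0.1211] yaw -0.2 tilt [-0.002 -0.     0.   ] w 0.0915 F [-0.06 -0.32  0.08]
shift [0.014 0.002 0.771]
turn [ 0.     0.001 -0.002]
```

View pics/s2.png

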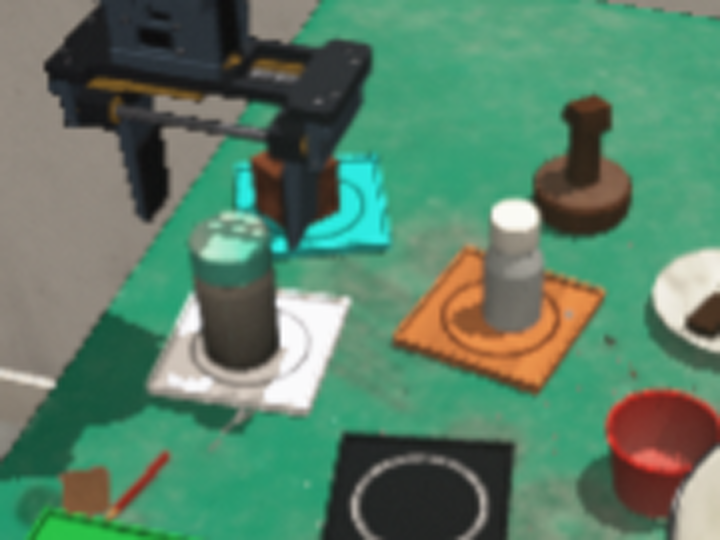

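Side view: the fingers straddle the jar, with tips at crop pixels (150,215) and (295,245) and the cap at (235,245). Going down and closing.

```bash
python3 -m crank '[[[0.01,0,0.2],[0,0,0]],[[0.01,0,0.45],[0,0,0]],[[0.01,0,0.7],[0,0,0]],[[0.01,0,0.77],[0,0,0]],[[0.01,0,0.77],[0,0,0]]]' 
python3 -m crank '[[[0,0,0],[0,0,0]],[[0,0,0],[0,0,0]],[[0,0,0],[0,0,0]],[[0,0,0],[0,0,0]],[[0,0,0],[0,0,0]]]' 1 20
python3 go.py .485 .0515 .044 0
```

```text
clock: 4.7
eef_pos: [0.4856, 0.0526, 0.0453]
ee_rot: [0.0, 1.0, -0.001, -0.0]
ft_force: [0.5, 0.0, 0.8]
width: 0.0916
clock: 5.2
eef_pos: [0.4853, 0.0528, 0.0452]
ee_rot: [-0.0, 1.0, -0.001, 0.0]
ft_force: [-2.8, -1.2, 2.2]
width: 0.0542
t 5.20 tcp [0.4853 0.0528 0.0452] yaw -0.1 tilt [0. 0. 0.] w 0.0542 F [-2.77 -1.19  2.24]
shift [-0.003  0.013  0.012]
turn [-0.    -0.    -0.001]
```

```bash
python3 -m crank '[[[0,0,0],[0,0,0]],[[0,0,-0.1],[0,0,0]],[[0,0,-0.35],[0,0,0]],[[0,0,-0.6],[0,0,0]],[[0,0,-0.6],[0,0,0]]]' 
python3 go.py .64 -.052 .105 0
python3 - <<'E'
from h import *
c=Cam("side"); c.crop("s3.png",150,80,330,230,4)
E
```

```text
clock: 5.7
eef_pos: [0.4868, 0.0528, 0.1079]
ee_rot: [0.0, 1.0, -0.001, 0.002]
ft_force: [-0.6, -1.0, -2.1]
width: 0.0519
t 5.70 tcp [0.4868 0.0528 0.1079] yaw -0.1 tilt [ 0.004 -0.     0.   ] w 0.0519 F [-0.62 -0.96 -2.08]
shift [1.534 1.045 0.036]
turn [ 0.    -0.002 -0.001]
```

View pics/s3.png

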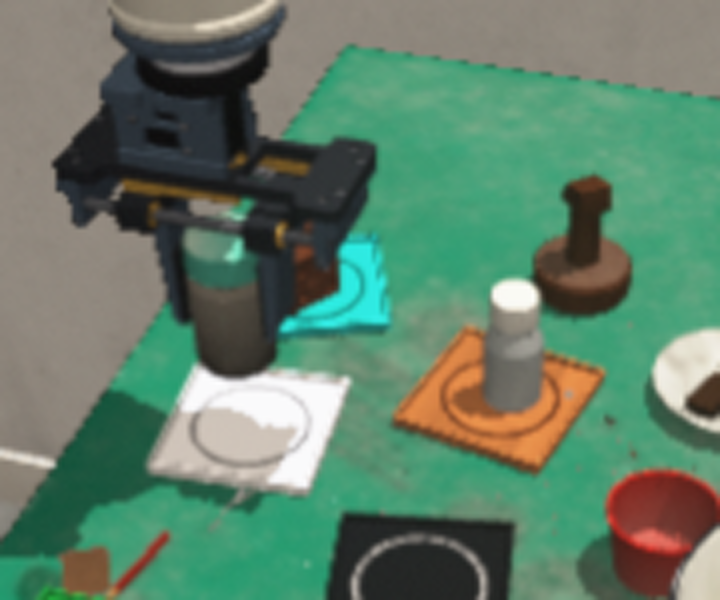

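The jar hangs upright over the white tray, with its bottom at crop (235,365). Next, across to the black tray.

```bash
python3 -m crank '[[[0.2,0.13,0],[0,0,0]],[[0.45,0.3,0],[0,0,0]],[[0.7,0.48,0],[0,0,0]],[[0.78,0.53,0],[0,0,0]],[[0.78,0.53,0],[0,0,0]]]' >/dev/null
python3 -m crank '[[[0.2,0.13,0],[0,0,0]],[[0.45,0.3,0],[0,0,0]],[[0.7,0.48,0],[0,0,0]],[[0.75,0.51,0],[0,0,0]],[[0.75,0.51,0],[0,0,0]]]' >/dev/null
python3 go.py .64 -.052 .047 0
python3 - <<'E'
from h import *
c=Cam("side"); c.crop("s4.png",180,120,330,260,4)
c=Cam("top"); c.crop("t4.png",200,130,320,230,5)
E
```

```text
t 6.75 tcp [ 0.6373 -0.0511  0.1042] yaw -0.1 tilt [-0.001  0.     0.   ] w 0.0520 F [-0.18  0.15 -2.96]
shift [0.028 0.009 0.572]
turn [-0.     0.001 -0.001]
```

View pics/s4.png

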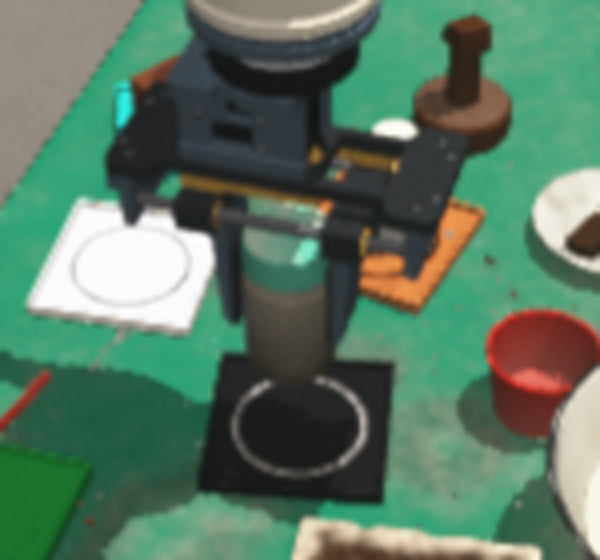

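The jar hangs over the black tray, its bottom at crop (290,375) and the ring at (298,425), which fits the 50 mm gap. Lowering.

```bash
python3 -m crank '[[[0.03,0.01,0.15],[0,0,0]],[[0.03,0.01,0.35],[0,0,0]],[[0.03,0.01,0.5],[0,0,0]],[[0.03,0.01,0.56],[0,0,0]],[[0.03,0.01,0.56],[0,0,0]]]' 
python3 -m crank '[[[0,0,0.01],[0,0,0]],[[0,0,0.02],[0,0,0]],[[0,0,0.02],[0,0,0]]]' 
python3 go.py .64 -.052 .0455 0
```

```text
clock: 7.35
eef_pos: [0.6402, -0.0522, 0.0477]
ee_rot: [-0.0, 1.0, -0.001, -0.001]
ft_force: [0.8, -0.2, -1.1]
width: 0.0525
clock: 7.65
eef_pos: [0.6413, -0.0526, 0.0474]
ee_rot: [0.0, 1.0, -0.001, 0.0]
ft_force: [0.5, -0.2, -1.8]
width: 0.0518
t 7.65 tcp [ 0.6413 -0.0526  0.0474] yaw -0.1 tilt [ 0.001 -0.     0.   ] w 0.0518 F [ 0.49 -0.22 -1.8 ]
shift [-0.013 -0.006  0.019]
turn [ 0.    -0.    -0.001]
```

```bash
python3 -m crank '[[[0,0,0.01],[0,0,0]],[[0,0,0.02],[0,0,0]],[[0,0,0.02],[0,0,0]]]' 
python3 go.py
```

```text
clock: 7.95
eef_pos: [0.6412, -0.0526, 0.0451]
ee_rot: [0.0, 1.0, -0.001, 0.0]
ft_force: [-0.7, 0.4, 0.9]
width: 0.0522
t 7.95 tcp [ 0.6412 -0.0526  0.0451] yaw -0.1 tilt [ 0. -0.  0.] w 0.0522 F [-0.68  0.43  0.88]
```

Contact: the force went from -1.8 to +0.9. Opening, then straight up.

```bash
python3 -m crank '[[[0,0,0],[0,0,0]],[[0,0,0],[0,0,0]],[[0,0,0],[0,0,0]],[[0,0,0],[0,0,0]],[[0,0,0],[0,0,0]]]' 0
python3 -m crank '[[[0,0,-0.15],[0,0,0]],[[0,0,-0.4],[0,0,0]],[[0,0,-0.7],[0,0,0]],[[0,0,-1],[0,0,0]],[[0,0,-1],[0,0,0]]]' 
python3 go.py .649 .1348 .145 0
python3 - <<'E'
from h import *
c=Cam("side"); c.crop("s5.png",180,100,330,260,4)
E
```

```text
clock: 8.45
eef_pos: [0.641, -0.0525, 0.0449]
ee_rot: [0.0, 1.0, -0.001, -0.0]
ft_force: [-0.4, -0.1, 0.5]
width: 0.0889
clock: 8.95
eef_pos: [0.6433, -0.0528, 0.1502]
ee_rot: [0.001, 1.0, -0.001, 0.004]
ft_force: [1.0, -0.6, -0.6]
width: 0.0912
t 8.95 tcp [ 0.6433 -0.0528  0.1502] yaw -0.1 tilt [ 0.007 -0.001  0.   ] w 0.0912 F [ 0.97 -0.63 -0.58]
shift [ 0.053 -1.877  0.05 ]
turn [ 0.001 -0.004 -0.001]
```

View pics/s5.png

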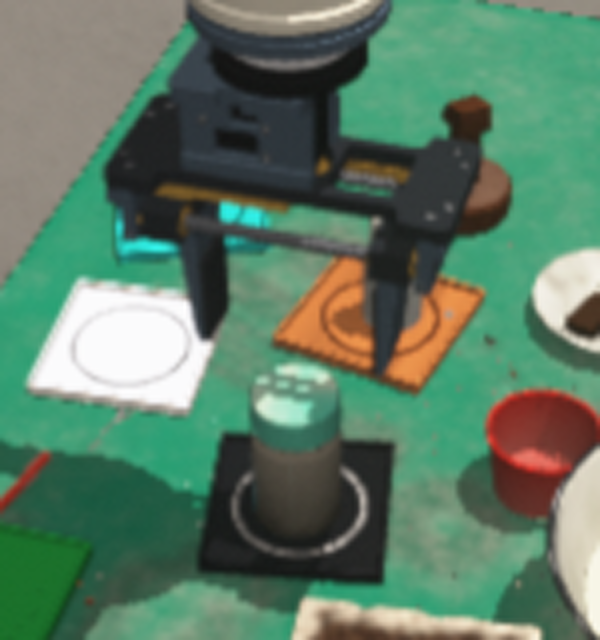

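The jar stands upright inside the ring (crop 297,500) in the black tray. Now the bottle.

```bash
python3 -m crank '[[[0.03,-0.2,0],[0,0,0]],[[0.05,-0.5,0],[0,0,0]],[[0.06,-0.8,0],[0,0,0]],[[0.06,-0.95,0],[0,0,0]],[[0.06,-0.95,0],[0,0,0]]]' >/dev/null
python3 -m crank '[[[0,-0.2,0],[0,0,0]],[[0,-0.5,0],[0,0,0]],[[0,-0.8,0],[0,0,0]],[[0,-0.9,0],[0,0,0]],[[0,-0.9,0],[0,0,0]]]' >/dev/null
python3 go.py .649 .1348 .038 0
python3 - <<'E'
from h import *
c=Cam("wrist"); cv2.imwrite("pics/w6.png",c.im); print(c.proj([[.649,.1348,.093]]))
E
```

```text
t 10.00 tcp [0.6473 0.1326 0.1447] yaw -0.1 tilt [-0. -0.  0.] w 0.0912 F [ 0.99 -0.83  0.16]
shift [ 0.017 -0.022  1.067]
turn [ 0.  0. -0.]
[[252.03026262 203.13012883]]
```

View pics/w6.png

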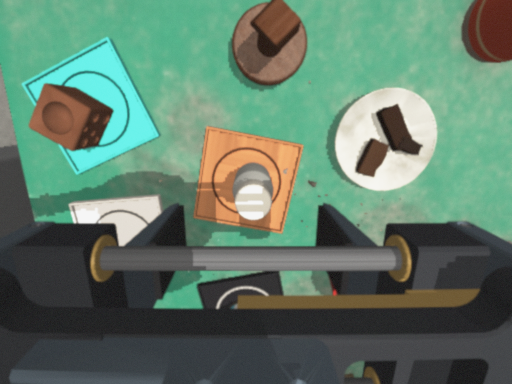

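The bottle's cap is at (253,202), as predicted (252,203), between the jaws. Descending.

```bash
python3 -m crank '[[[0.02,-0.02,0.15],[0,0,0]],[[0.02,-0.02,0.4],[0,0,0]],[[0.02,-0.02,0.65],[0,0,0]],[[0.02,-0.02,0.9],[0,0,0]],[[0.02,-0.02,1],[0,0,0]]]' >/dev/null
python3 -m crank '[[[0,0,0.03],[0,0,0]],[[0,0,0.06],[0,0,0]],[[0,0,0.06],[0,0,0]]]'
python3 -m crank '[[[0,0,0],[0,0,0]],[[0,0,0],[0,0,0]],[[0,0,0],[0,0,0]],[[0,0,0],[0,0,0]],[[0,0,0],[0,0,0]]]' 1 20
python3 -m crank '[[[0,0,0],[0,0,0]],[[0,0,0],[0,0,0]]]'
python3 go.py
```

```text
clock: 10.85
eef_pos: [0.6499, 0.1343, 0.0395]
ee_rot: [-0.0, 1.0, -0.001, 0.001]
ft_force: [-0.1, -0.1, -0.8]
width: 0.0913
clock: 11.35
eef_pos: [0.6494, 0.1345, 0.039]
ee_rot: [-0.0, 1.0, -0.001, 0.0]
ft_force: [0.8, 0.1, 0.5]
width: 0.0544
clock: 11.55
eef_pos: [0.6493, 0.1345, 0.0389]
ee_rot: [0.0, 1.0, -0.001, -0.0]
ft_force: [-0.4, 0.5, 0.2]
width: 0.0399
t 11.55 tcp [0.6493 0.1345 0.0389] yaw -0.1 tilt [-0. -0.  0.] w 0.0399 F [-0.41  0.5   0.15]
```

Gripped at 40 mm (41 expected). Lift and go to the white tray (0.488, 0.056).

```bash
python3 -m crank '[[[0,0,0],[0,0,0]],[[0,0,-0.1],[0,0,0]],[[0,0,-0.35],[0,0,0]],[[0,0,-0.6],[0,0,0]],[[0,0,-0.6],[0,0,0]]]' 
python3 -m crank '[[[-0.2,0.1,0],[0,0,0]],[[-0.45,0.22,0],[0,0,0]],[[-0.7,0.34,0],[0,0,0]],[[-0.8,0.39,0],[0,0,0]],[[-0.8,0.39,0],[0,0,0]]]' 
python3 -m crank '[[[-0.2,0.1,0],[0,0,0]],[[-0.45,0.22,0],[0,0,0]],[[-0.7,0.34,0],[0,0,0]],[[-0.8,0.39,0],[0,0,0]],[[-0.8,0.39,0],[0,0,0]]]' 
python3 go.py .488 .056 .040 0
python3 - <<'E'
from h import *
c=Cam("side"); c.crop("s7.png",150,80,330,230,4)
E
```

```text
clock: 12.05
eef_pos: [0.6514, 0.1348, 0.103]
ee_rot: [-0.0, 1.0, -0.001, 0.003]
ft_force: [0.6, 0.8, -0.9]
width: 0.0396
clock: 12.55
eef_pos: [0.5683, 0.0952, 0.0991]
ee_rot: [0.0, 1.0, -0.001, -0.0]
ft_force: [-0.0, -0.1, -1.1]
width: 0.0397
clock: 13.05
eef_pos: [0.4893, 0.0566, 0.0991]
ee_rot: [-0.0, 1.0, -0.001, 0.0]
ft_force: [0.1, -0.9, -0.5]
width: 0.0397
t 13.05 tcp [0.4893 0.0566 0.0991] yaw -0.1 tilt [0. 0. 0.] w 0.0397 F [ 0.1  -0.85 -0.53]
shift [-0.013  0.006  0.591]
turn [-0.    -0.    -0.001]
```

View pics/s7.png

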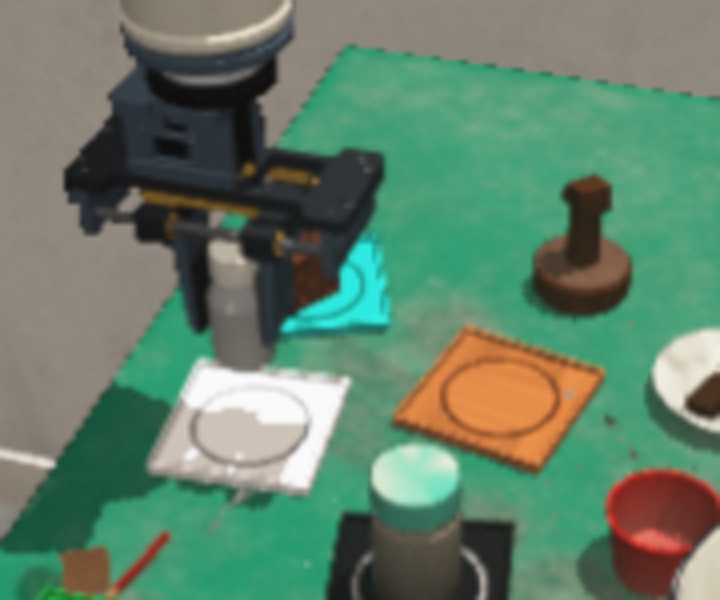

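The bottle hangs upright over the white tray, its bottom at crop (245,360). Lower until contact.

```bash
python3 -m crank '[[[-0.01,0,0.15],[0,0,0]],[[-0.01,0,0.35],[0,0,0]],[[-0.01,0,0.5],[0,0,0]],[[-0.01,0,0.57],[0,0,0]],[[-0.01,0,0.57],[0,0,0]]]' 
python3 -m crank '[[[0,0,0.01],[0,0,0]],[[0,0,0.02],[0,0,0]],[[0,0,0.02],[0,0,0]]]' 
python3 go.py
```

```text
clock: 13.6
eef_pos: [0.489, 0.0571, 0.0412]
ee_rot: [-0.0, 1.0, -0.001, -0.0]
ft_force: [-0.7, 0.4, -0.2]
width: 0.0397
clock: 13.9
eef_pos: [0.4887, 0.0568, 0.0403]
ee_rot: [-0.0, 1.0, -0.001, 0.0]
ft_force: [0.3, -0.6, -0.7]
width: 0.0398
t 13.90 tcp [0.4887 0.0568 0.0403] yaw -0.1 tilt [0.001 0.    0.   ] w 0.0398 F [ 0.3  -0.63 -0.69]
```

```bash
python3 -m crank '[[[0,0,0.01],[0,0,0]],[[0,0,0.01],[0,0,0]],[[0,0,0.02],[0,0,0]],[[0,0,0.02],[0,0,0]]]' 
python3 go.py
```

```text
clock: 14.3
eef_pos: [0.4883, 0.0568, 0.0386]
ee_rot: [-0.0, 1.0, -0.001, 0.0]
ft_force: [-3.2, -0.3, 16.2]
width: 0.0396
t 14.30 tcp [0.4883 0.0568 0.0386] yaw -0.1 tilt [0.001 0.    0.   ] w 0.0396 F [-3.15 -0.26 16.2 ]
```

```bash
python3 -m crank '[[[0,0,0],[0,0,0]],[[0,0,0],[0,0,0]],[[0,0,0],[0,0,0]],[[0,0,0],[0,0,0]],[[0,0,0],[0,0,0]]]' 0
python3 -m crank '[[[0,0,0],[0,0,0]],[[0,0,-0.25],[0,0,0]],[[0,0,-0.5],[0,0,0]],[[0,0,-0.9],[0,0,0]],[[0,0,-1],[0,0,0]]]' 
python3 -m crank '[[[0,-0.3,-0.2],[0,0,0]],[[0,-0.5,-0.2],[0,0,0]],[[0,-0.8,-0.2],[0,0,0]],[[0,-0.8,-0.2],[0,0,0]]]' 
python3 go.py .468 .2 .2 -28
python3 - <<'E'
from h import *
c=Cam("side"); c.crop("s8.png",150,80,330,230,4)
c=Cam("wrist"); cv2.imwrite("pics/w8.png",c.im)
E
```

```text
clock: 14.8
eef_pos: [0.4882, 0.0568, 0.0378]
ee_rot: [0.0, 1.0, -0.001, -0.0]
ft_force: [0.8, -0.1, 0.4]
width: 0.0773
clock: 15.3
eef_pos: [0.4897, 0.0568, 0.1411]
ee_rot: [0.0, 1.0, -0.001, 0.002]
ft_force: [-0.2, -0.4, -0.8]
width: 0.0913
clock: 15.7
eef_pos: [0.4882, 0.1392, 0.1577]
ee_rot: [-0.0, 1.0, -0.0, 0.0]
ft_force: [0.4, -1.9, 0.2]
width: 0.0912
t 15.70 tcp [0.4882 0.1392 0.1577] yaw -0.0 tilt [0.    0.001 0.   ] w 0.0912 F [ 0.37 -1.93  0.17]
shift [-0.202 -0.608 -0.423]
turn [-0.     0.     0.244]
```

View pics/s8.png

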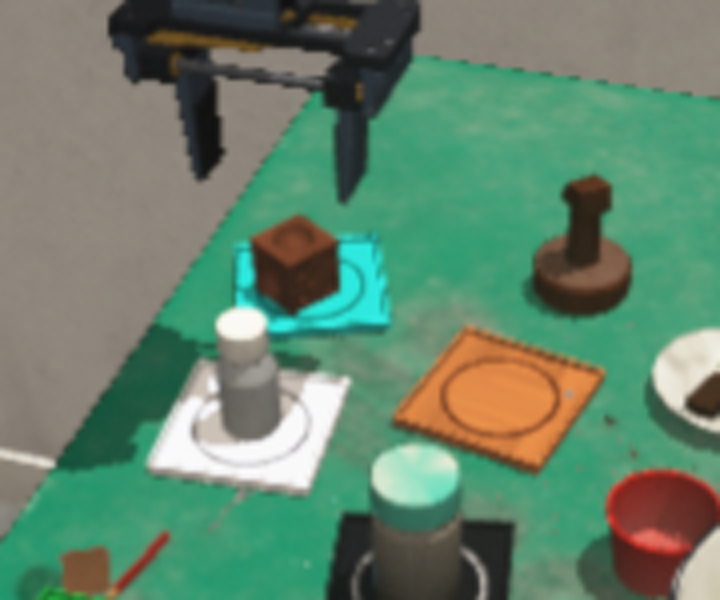

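View pics/w8.png

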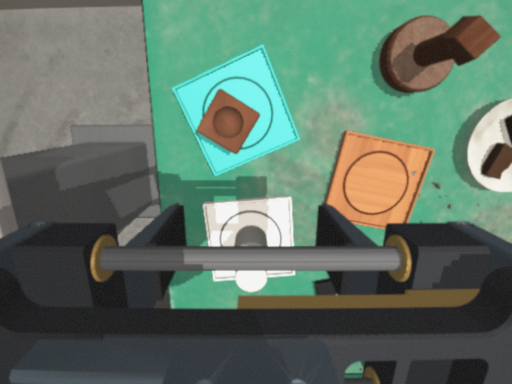

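The bottle stands upright in the middle of the white ring (crop 248,400). In the wrist view the block's top is at (228,121), the aqua tray at (237,110) and the wood tray at (378,180). Measuring the block and both trays from here.

Run:
```python
from meas import *
c=Cam("wrist");H,S,V=masks(c)
print("blk",rect(c,(H<18)&(S>90)&win(H.shape,185,80,270,160),.053))
print("wood",rect(c,(H<18)&(S>80)&(V>110)&win(H.shape,318,122,440,205),.008))
print("aqua",rect(c,(H>85)&(H<98)&(S>100)&(V>140)&win(H.shape,160,35,310,185),.008))
c.crop("w8c.png",180,75,280,165,7)
```

```text
blk ((466.00048828125, 205.70291137695312), (44.52936935424805, 44.81855010986328), 58.92147445678711)
wood ((643.6609497070312, 140.3729248046875), (92.1832275390625, 111.11038970947266), 79.36151123046875)
aqua ((473.26788330078125, 213.50146484375), (109.37777709960938, 109.2301254272461), 23.72402000427246)
```

View pics/w8c.png

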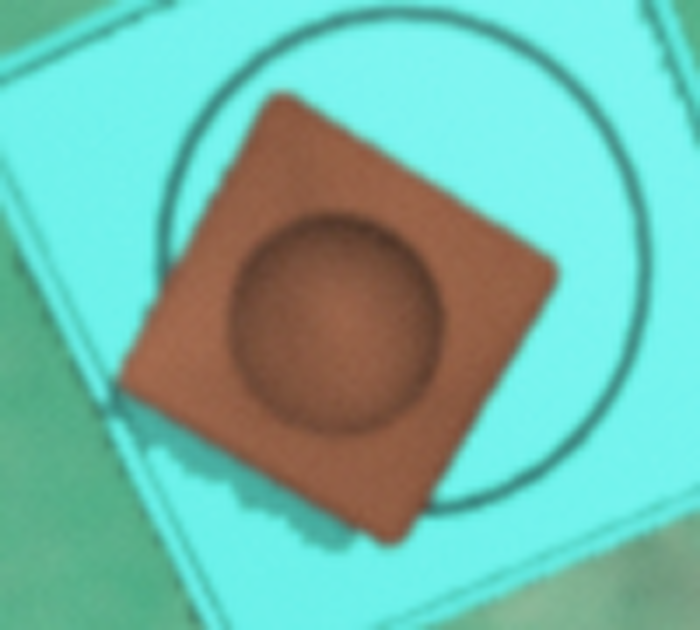

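```bash
python3 -m crank '[[[-0.05,-0.15,0],[0,0,0.05]],[[-0.1,-0.2,0],[0,0,0.12]],[[-0.15,-0.3,0],[0,0,0.19]],[[-0.21,-0.3,0],[0,0,0.25]],[[-0.21,-0.3,0],[0,0,0.27]]]' >/dev/null
python3 -m crank '[[[0,0,0],[0,0,0]]]' >/dev/null
python3 go.py .467 .203 .155 -31
python3 - <<'E'
from meas import *
c=Cam("wrist");H,S,V=masks(c); cv2.imwrite("pics/w9.png",c.im)
E
```

```text
t 16.45 tcp [0.4674 0.166  0.1578] yaw -31.1 tilt [-0. -0.  0.] w 0.0913 F [ 0.    0.17 -0.17]
shift [-0.194 -0.314  0.028]
turn [ 0.     0.    -0.001]
```

View pics/w9.png

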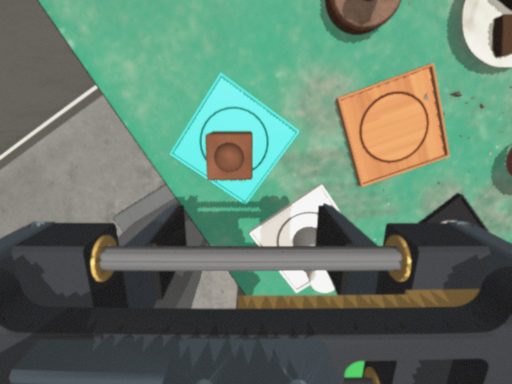

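The block at (229,156) now lies square to the jaws.

```bash
python3 - <<'E'
from meas import *
c=Cam("wrist");H,S,V=masks(c)
m=(H<18)&(S>90)&win(H.shape,190,115,268,195)
print("blk",rect(c,m,.053), np.array(cv2.boundingRect(big(m).astype(np.uint8))))
c.crop("w9c.png",190,115,270,195,8)
w=rect(c,(H<18)&(S>80)&(V>110)&win(H.shape,325,55,460,195),.008);print("wood",w)
E
python3 go.py .467 .203 .155 -31
```

```text
blk ((467.115478515625, 206.7513427734375), (45.687496185302734, 44.69289016723633), 58.97138977050781) [207 133  45  46]
wood ((641.9370727539062, 131.63137817382812), (109.77947235107422, 111.04879760742188), 78.91277313232422)
t 16.55 tcp [0.4676 0.1662 0.1578] yaw -31.0 tilt [-0. -0.  0.] w 0.0912 F [-1.02 -0.23  0.69]
shift [-0.194 -0.312  0.028]
turn [ 0.  0. -0.]
```

View pics/w9c.png

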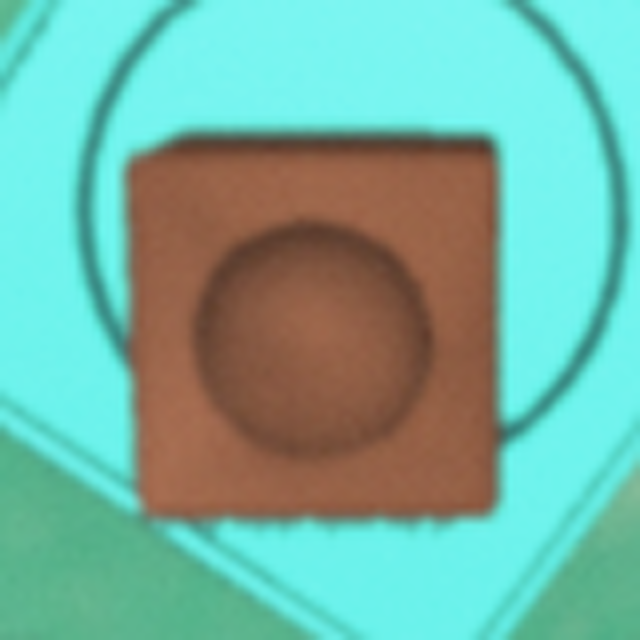

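```bash
python3 -m crank '[[[-0.1,-0.16,0],[0,0,0]],[[-0.2,-0.33,0.03],[0,0,0]],[[-0.2,-0.33,0.2],[0,0,0]],[[-0.2,-0.33,0.45],[0,0,0]],[[-0.2,-0.33,0.5],[0,0,0]]]' >/dev/null
python3 -m crank '[[[0,0,0],[0,0,0]]]' >/dev/null
python3 go.py .467 .204 .023 -31
python3 - <<'E'
from meas import *
c=Cam("wrist");cv2.imwrite("pics/w10.png",c.im)
c=Cam("side"); c.crop("s10.png",150,80,330,230,4)
E
```

```text
t 17.15 tcp [0.467  0.205  0.1075] yaw -31.0 tilt [-0.002 -0.001  0.   ] w 0.0910 F [0.44 1.11 0.24]
shift [0.006 0.008 0.845]
turn [ 0.001  0.001 -0.   ]
```

View pics/w10.png

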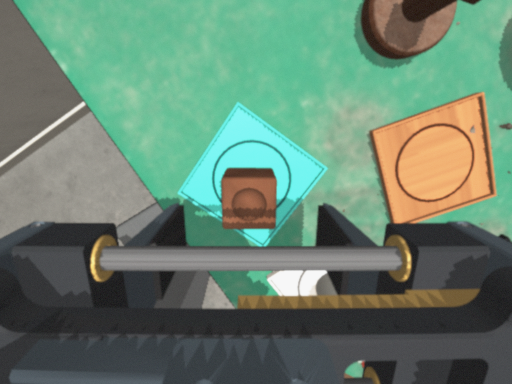

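View pics/s10.png

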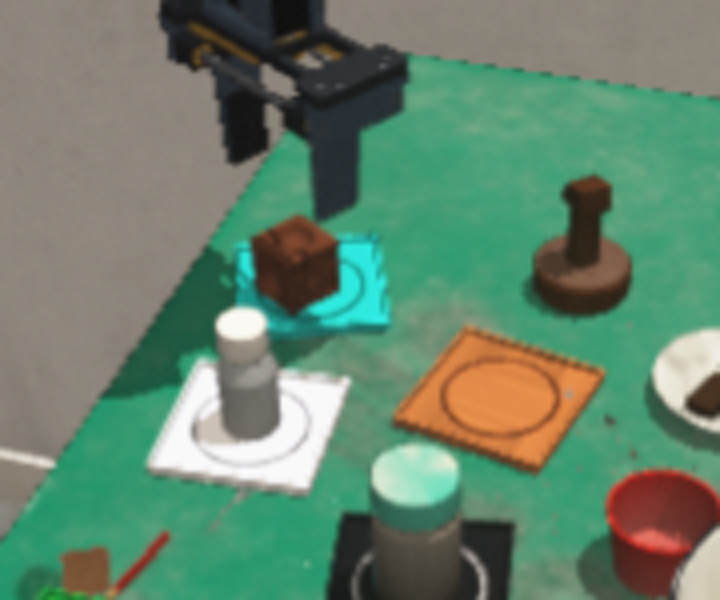

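Run:
```python
from meas import *
c=Cam("wrist");H,S,V=masks(c); p=get_state()["eef_pos"]
print(c.proj([[p[0],p[1],.053]]))
m=(H<18)&(S>90)&(V>85)&win(H.shape,205,150,290,245)
print("blk",rect(c,m,.053), cv2.boundingRect(big(m).astype(np.uint8)))
c.crop("w10c.png",205,155,295,240,8)
```

```text
[[249.98463316 204.20855471]]
blk ((467.3395690917969, 207.94415283203125), (47.69740295410156, 45.20625686645508), 60.3223991394043) (222, 175, 53, 54)
```

View pics/w10c.png

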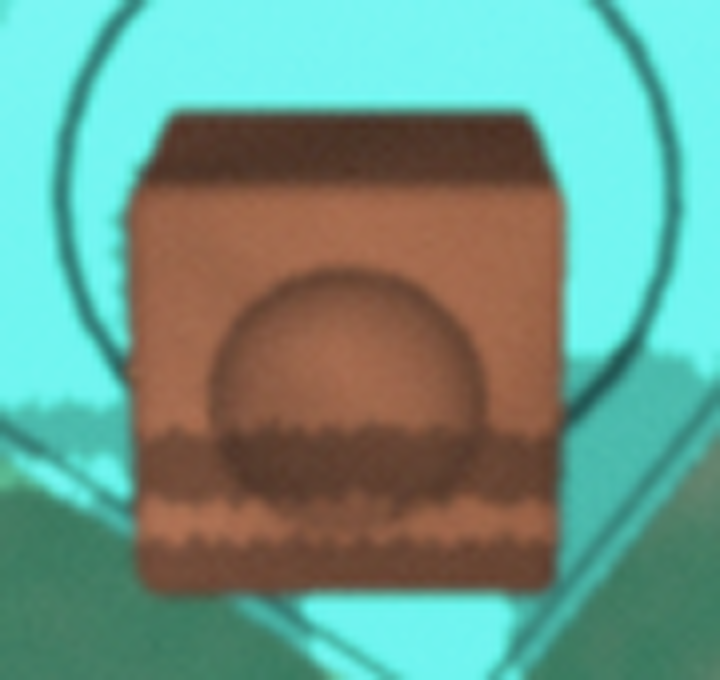

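The top face is centred at (248,204) and the jaw axis at (250,204), so they line up. Descend and grip.

```bash
python3 -m crank '[[[0,0,0.15],[0,0,0]],[[0,0,0.35],[0,0,0]],[[0,0,0.55],[0,0,0]],[[0,0,0.75],[0,0,0]],[[0,0,0.84],[0,0,0]]]' >/dev/null
python3 -m crank '[[[0,0,0],[0,0,0]]]' 
python3 -m crank '[[[0,0,0],[0,0,0]],[[0,0,0],[0,0,0]],[[0,0,0],[0,0,0]],[[0,0,0],[0,0,0]],[[0,0,0],[0,0,0]]]' 1 20
python3 -m crank '[[[0,0,0],[0,0,0]],[[0,0,0],[0,0,0]]]'
python3 go.py
```

```text
clock: 17.9
eef_pos: [0.4672, 0.2053, 0.0237]
ee_rot: [0.0, 0.963, -0.268, -0.0]
ft_force: [-0.1, -0.3, 0.2]
width: 0.0912
clock: 18.4
eef_pos: [0.4675, 0.2055, 0.0242]
ee_rot: [-0.0, 0.964, -0.268, 0.0]
ft_force: [-0.7, 0.4, 0.1]
width: 0.0539
clock: 18.6
eef_pos: [0.4673, 0.2054, 0.024]
ee_rot: [-0.0, 0.963, -0.268, -0.0]
ft_force: [-1.2, 0.4, 5.7]
width: 0.0478
t 18.60 tcp [0.4673 0.2054 0.024 ] yaw -31.1 tilt [-0.  0.  0.] w 0.0478 F [-1.22  0.43  5.67]
```

```bash
python3 -m crank '[[[0,0,0],[0,0,0]],[[0,0,-0.1],[0,0,0]],[[0,0,-0.35],[0,0,0]],[[0,0,-0.6],[0,0,0]],[[0,0,-0.6],[0,0,0]]]' 
python3 go.py .6415 .131 .085 0
```

```text
clock: 19.1
eef_pos: [0.4689, 0.2059, 0.0869]
ee_rot: [-0.001, 0.964, -0.268, 0.002]
ft_force: [0.1, 0.4, -1.5]
width: 0.0479
t 19.10 tcp [0.4689 0.2059 0.0869] yaw -31.1 tilt [0.004 0.001 0.   ] w 0.0479 F [ 0.14  0.37 -1.53]
shift [ 1.865 -0.249  0.026]
turn [-0.001 -0.002 -0.271]
```

```bash
python3 -m crank '[[[0.25,-0.03,0],[0,0,-0.05]],[[0.5,-0.06,0],[0,0,-0.11]],[[0.75,-0.1,0],[0,0,-0.17]],[[0.95,-0.12,0],[0,0,-0.23]],[[0.95,-0.12,0],[0,0,-0.27]]]' >/dev/null
python3 -m crank '[[[0,0,0],[0,0,0]]]' >/dev/null
python3 go.py .6415 .131 .085 0
```

```text
t 19.70 tcp [0.5549 0.1663 0.0835] yaw -0.1 tilt [-0.001 -0.     0.   ] w 0.0483 F [-0.01  0.18 -0.67]
shift [ 0.866  0.352 -0.016]
turn [ 0.     0.    -0.001]
```

```bash
python3 -m crank '[[[0.2,0.08,0],[0,0,0]],[[0.45,0.2,0],[0,0,0]],[[0.7,0.3,0],[0,0,0]],[[0.86,0.35,0],[0,0,0]],[[0.86,0.35,0],[0,0,0]]]' >/dev/null
python3 -m crank '[[[0,0,0],[0,0,0]]]' >/dev/null
python3 go.py .6415 .131 .025 0
python3 - <<'E'
from meas import *
c=Cam("wrist");cv2.imwrite("pics/w11.png",c.im)
c=Cam("side"); c.crop("s11.png",180,80,330,230,4)
E
```

```text
t 20.30 tcp [0.6399 0.1317 0.0835] yaw -0.2 tilt [-0.001 -0.     0.   ] w 0.0481 F [-0.2   0.42 -1.55]
shift [0.017 0.007 0.585]
turn [ 0.     0.001 -0.002]
```

View pics/s11.png

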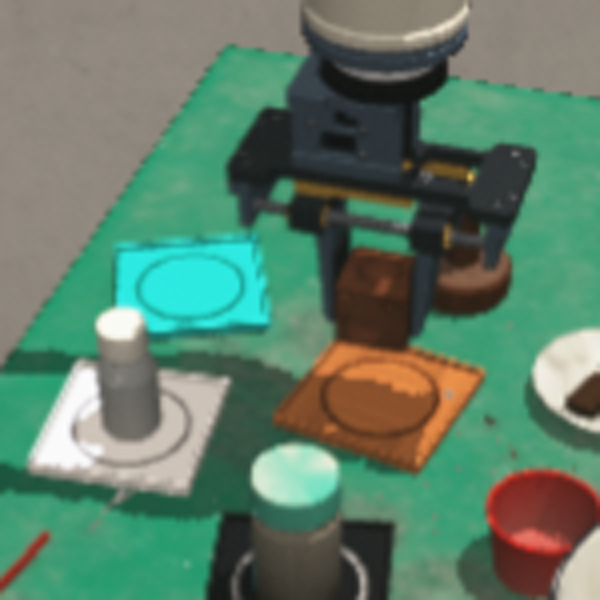

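View pics/w11.png

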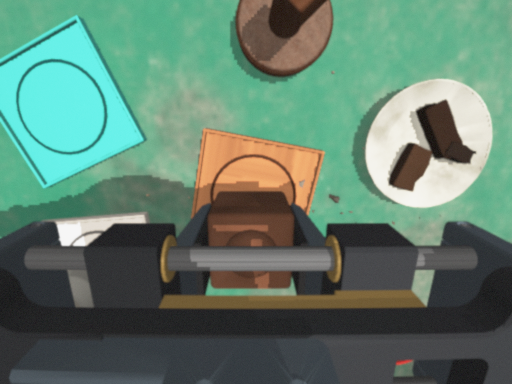

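The block hangs upright over the wood tray. It is at side crop (373,295), with the tray centred below at (380,400), and the dolly is clear of it. Lower.

```bash
python3 -m crank '[[[0.02,0.01,0.15],[0,0,0]],[[0.02,0.01,0.35],[0,0,0]],[[0.02,0.01,0.5],[0,0,0]],[[0.02,0.01,0.57],[0,0,0]],[[0.02,0.01,0.57],[0,0,0]]]' >/dev/null
python3 -m crank '[[[0,0,0.01],[0,0,0]],[[0,0,0.01],[0,0,0]],[[0,0,0.01],[0,0,0]]]' 
python3 go.py .6415 .131 .024 0
```

```text
clock: 21.2
eef_pos: [0.6432, 0.1306, 0.0265]
ee_rot: [-0.0, 1.0, -0.001, 0.0]
ft_force: [0.5, 0.1, -1.6]
width: 0.0477
t 21.20 tcp [0.6432 0.1306 0.0265] yaw -0.1 tilt [0.001 0.    0.   ] w 0.0477 F [ 0.48  0.09 -1.6 ]
shift [-0.017 -0.004  0.025]
turn [-0.    -0.    -0.001]
```

```bash
python3 -m crank '[[[-0.01,0,0.01],[0,0,0]],[[-0.02,0,0.02],[0,0,0]],[[-0.02,0,0.02],[0,0,0]]]' 
python3 go.py .6415 .131 .024 0
```

```text
clock: 21.5
eef_pos: [0.6409, 0.1305, 0.0241]
ee_rot: [-0.0, 1.0, -0.001, 0.0]
ft_force: [-1.2, -0.0, 1.2]
width: 0.0484
t 21.50 tcp [0.6409 0.1305 0.0241] yaw -0.1 tilt [0. 0. 0.] w 0.0484 F [-1.22 -0.02  1.18]
shift [ 0.006 -0.005  0.001]
turn [-0.    -0.    -0.001]
```

Contact. Release and rise.

```bash
python3 -m crank '[[[0,0,0],[0,0,0]],[[0,0,0],[0,0,0]],[[0,0,0],[0,0,0]],[[0,0,0],[0,0,0]],[[0,0,0],[0,0,0]]]' 0
python3 -m crank '[[[0,0,0],[0,0,0]],[[0,0,-0.25],[0,0,0]],[[0,0,-0.5],[0,0,0]],[[0,0,-0.9],[0,0,0]],[[0,0,-1],[0,0,0]]]' >/dev/null
python3 -m crank '[[[0,0,-0.2],[0,0,0]],[[0,0.4,-0.3],[0,0,0]],[[0,0.8,-0.3],[0,0,0]],[[0,0.95,-0.3],[0,0,0]],[[0,0.95,-0.3],[0,0,0]]]' >/dev/null
python3 -m crank '[[[0,0,0],[0,0,0]]]' >/dev/null
python3 go.py .641 -.052 .155 0
python3 - <<'E'
from meas import *
c=Cam("wrist");cv2.imwrite("pics/w12.png",c.im); print(c.proj([[.641,.131,.053],[.641,-.052,.101]]))
E
```

```text
clock: 22.0
eef_pos: [0.6408, 0.1305, 0.0239]
ee_rot: [0.0, 1.0, -0.001, -0.0]
ft_force: [-0.5, -0.1, 0.0]
width: 0.0851
t 23.10 tcp [0.6405 0.0359 0.1536] yaw -0.1 tilt [-0.001  0.     0.   ] w 0.0916 F [ 0.19  1.21 -0.39]
shift [ 0.007  0.879 -0.015]
turn [-0.     0.    -0.001]
[[250.37676462  92.2557689 ]
 [250.82100959 293.13006778]]
```

View pics/w12.png

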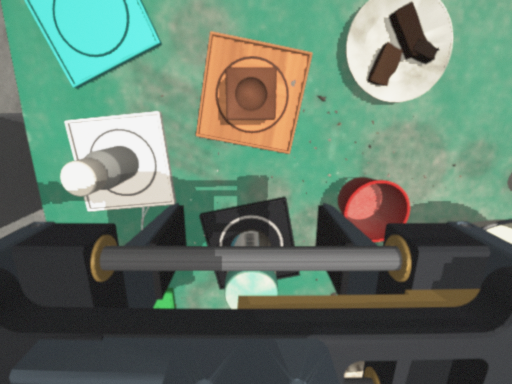

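The block sits centred in the wood ring (251,95). The jar's cap is at (251,291), as predicted. Fetching the jar.

```bash
python3 -m crank '[[[0.01,0.2,0],[0,0,0]],[[0.01,0.5,0],[0,0,0]],[[0.01,0.8,0],[0,0,0]],[[0.01,0.88,0],[0,0,0]],[[0.01,0.88,0],[0,0,0]]]' >/dev/null
python3 -m crank '[[[0,0,0.1],[0,0,0]],[[0,0,0.3],[0,0,0]],[[0,0,0.35],[0,0,0]],[[0,0,0.35],[0,0,0]]]' >/dev/null
python3 go.py .641 -.0525 .045 0
python3 - <<'E'
from meas import *
c=Cam("side"); c.crop("s13.png",180,110,330,260,4)
t=Cam("top"); t.crop("t13.png",150,150,310,280,5)
E
```

```text
t 24.05 tcp [ 0.6408 -0.0513  0.1178] yaw -0.1 tilt [-0.002  0.001  0.   ] w 0.0912 F [-0.14  0.13 -0.  ]
shift [0.004 0.013 0.728]
turn [-0.     0.001 -0.   ]
```

View pics/s13.png

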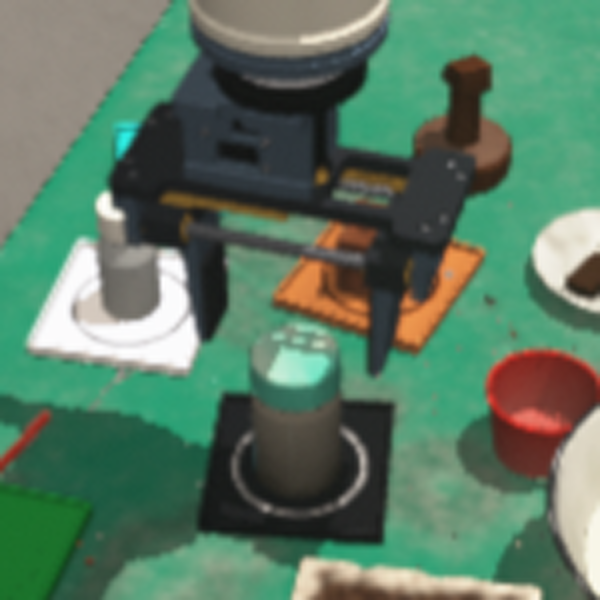

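The jar (crop 295,360) lies between the fingertips at (207,335) and (375,370). Down and grip.

```bash
python3 -m crank '[[[0,0.01,0.2],[0,0,0]],[[0,0.01,0.45],[0,0,0]],[[0,0.01,0.65],[0,0,0]],[[0,0.01,0.72],[0,0,0]],[[0,0.01,0.72],[0,0,0]]]' 
python3 -m crank '[[[0,0,0],[0,0,0]],[[0,0,0],[0,0,0]],[[0,0,0],[0,0,0]],[[0,0,0],[0,0,0]],[[0,0,0],[0,0,0]]]' 1 20
python3 -m crank '[[[0,0,0],[0,0,0]],[[0,0,0],[0,0,0]]]' 
python3 -m crank '[[[0,0,0],[0,0,0]],[[0,0,-0.2],[0,0,0]],[[0,0,-0.5],[0,0,0]],[[0,0,-0.9],[0,0,0]],[[0,0,-1],[0,0,0]]]' 
python3 -m crank '[[[0,0,0],[0,0,0]]]' >/dev/null
python3 go.py .473 .213 .15 0
```

```text
clock: 24.65
eef_pos: [0.6414, -0.0533, 0.0468]
ee_rot: [-0.0, 1.0, -0.001, -0.0]
ft_force: [-0.8, 0.4, 0.6]
width: 0.0909
clock: 25.15
eef_pos: [0.6416, -0.0535, 0.0472]
ee_rot: [0.0, 1.0, -0.001, 0.0]
ft_force: [-1.2, 0.1, 1.8]
width: 0.0538
clock: 25.35
eef_pos: [0.6415, -0.0535, 0.0471]
ee_rot: [0.0, 1.0, -0.001, 0.0]
ft_force: [-1.5, -1.1, 4.4]
width: 0.052
clock: 25.85
eef_pos: [0.6433, -0.0537, 0.1507]
ee_rot: [0.0, 1.0, -0.001, 0.003]
ft_force: [0.9, 0.2, -1.0]
width: 0.0522
t 25.95 tcp [ 0.6424 -0.0536  0.1484] yaw -0.1 tilt [ 0.003 -0.001  0.   ] w 0.0522 F [ 0.25 -0.23 -2.47]
shift [-1.699 -2.663 -0.023]
turn [ 0.    -0.001 -0.001]
```

```bash
python3 -m crank '[[[-0.12,-0.2,-0.05],[0,0,0]],[[-0.28,-0.45,-0.1],[0,0,0]],[[-0.45,-0.7,-0.1],[0,0,0]],[[-0.57,-0.89,-0.1],[0,0,0]],[[-0.57,-0.89,-0.1],[0,0,0]]]' >/dev/null
python3 -m crank '[[[-0.12,-0.2,0],[0,0,0]],[[-0.28,-0.45,0],[0,0,0]],[[-0.45,-0.7,0],[0,0,0]],[[-0.57,-0.89,0],[0,0,0]],[[-0.57,-0.89,0],[0,0,0]]]' >/dev/null
python3 -m crank '[[[-0.12,-0.2,0],[0,0,0]],[[-0.28,-0.45,0],[0,0,0]],[[-0.45,-0.7,0],[0,0,0]],[[-0.56,-0.88,0],[0,0,0]],[[-0.56,-0.88,0],[0,0,0]]]' >/dev/null
python3 -m crank '[[[0,0,0],[0,0,0]]]' >/dev/null
python3 go.py .473 .213 .047 0
python3 - <<'E'
from meas import *
c=Cam("side"); c.crop("s14.png",150,60,330,210,4)
c=Cam("wrist");cv2.imwrite("pics/w14.png",c.im)
E
```

```text
t 27.55 tcp [0.4724 0.2124 0.1563] yaw -0.1 tilt [-0.001 -0.001  0.   ] w 0.0523 F [ 0.07  0.34 -1.68]
shift [ 0.006 -0.007  1.093]
turn [ 0.     0.    -0.001]
```

View pics/s14.png

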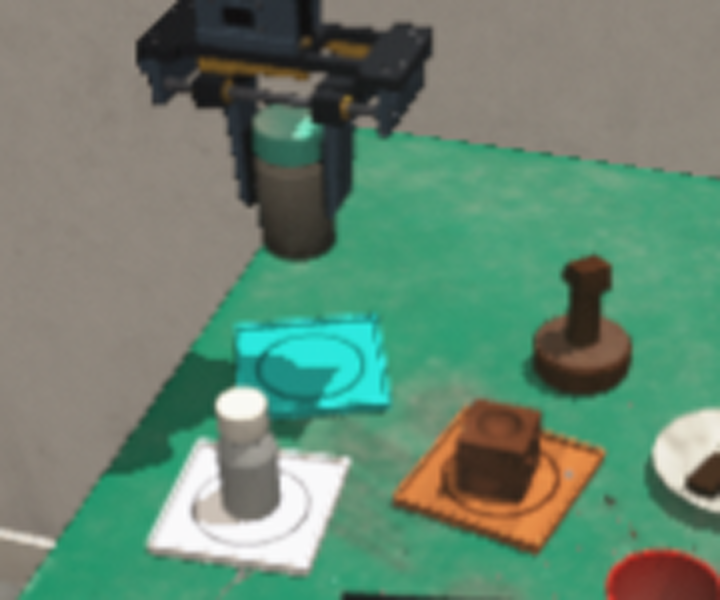

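View pics/w14.png

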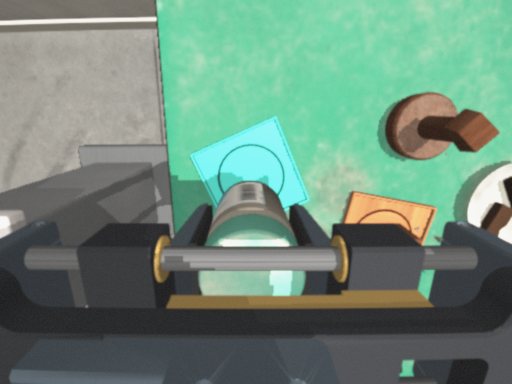

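The jar hangs upright over the aqua tray, its bottom at side crop (297,245) and the ring at (310,367). The bottle and the block stand in their own trays. Lower.

```bash
python3 -m crank '[[[0.01,-0.01,0.15],[0,0,0]],[[0.01,-0.01,0.4],[0,0,0]],[[0.01,-0.01,0.65],[0,0,0]],[[0.01,-0.01,0.85],[0,0,0]],[[0.01,-0.01,0.95],[0,0,0]]]' >/dev/null
python3 -m crank '[[[0,0,0.04],[0,0,0]],[[0,0,0.09],[0,0,0]],[[0,0,0.11],[0,0,0]],[[0,0,0.11],[0,0,0]],[[0,0,0.11],[0,0,0]]]' 
python3 go.py .473 .213 .047 0
```

```text
clock: 28.65
eef_pos: [0.4733, 0.214, 0.0514]
ee_rot: [-0.0, 1.0, -0.001, 0.0]
ft_force: [0.0, -0.3, -1.8]
width: 0.0522
t 28.65 tcp [0.4733 0.214  0.0514] yaw -0.1 tilt [0.001 0.    0.   ] w 0.0522 F [ 0.02 -0.33 -1.76]
shift [-0.003  0.01   0.044]
turn [-0.    -0.    -0.001]
```

```bash
python3 -m crank '[[[0,0.01,0.02],[0,0,0]],[[0,0.01,0.03],[0,0,0]],[[0,0.01,0.03],[0,0,0]]]' 
python3 -m crank '[[[0,0,0.01],[0,0,0]],[[0,0,0.015],[0,0,0]],[[0,0,0.015],[0,0,0]]]'
```

```text
clock: 28.95
eef_pos: [0.473, 0.2128, 0.0479]
ee_rot: [0.0, 1.0, -0.001, -0.0]
ft_force: [0.2, 0.2, -1.9]
width: 0.0519
clock: 29.25
eef_pos: [0.473, 0.2129, 0.047]
ee_rot: [-0.0, 1.0, -0.001, 0.0]
ft_force: [-2.5, -0.2, 12.0]
width: 0.0518
```

Contact. Release, rise, then look.

```bash
python3 -m crank '[[[0,0,0],[0,0,0]],[[0,0,0],[0,0,0]],[[0,0,0],[0,0,0]],[[0,0,0],[0,0,0]],[[0,0,0],[0,0,0]]]' 0
python3 -m crank '[[[0,0,0],[0,0,0]],[[0,0,-0.25],[0,0,0]],[[0,0,-0.5],[0,0,0]],[[0,0,-0.9],[0,0,0]],[[0,0,-1],[0,0,0]]]' 
python3 -m crank '[[[0,0,-0.2],[0,0,0]],[[0,0.3,-0.5],[0,0,0]],[[0,0.5,-0.8],[0,0,0]],[[0,0.8,-0.9],[0,0,0]],[[0,1,-0.9],[0,0,0]]]' >/dev/null
python3 -m crank '[[[0,0.3,0],[0,0,0]],[[0,0.6,0],[0,0,0]],[[0,0.8,0],[0,0,0]],[[0,1,0],[0,0,0]],[[0,1,0],[0,0,0]]]' >/dev/null
python3 -m crank '[[[0,0,0],[0,0,0]],[[0,0,0],[0,0,0]]]'
python3 - <<'E'
from meas import *
w=Cam("wrist");cv2.imwrite("pics/w15.png",w.im)
s=Cam("side"); s.crop("s15.png",170,100,330,250,4)
t=Cam("top"); t.crop("t15.png",130,150,300,280,4)
for c in(w,s,t): print(c.n,"jar,bot,blk tops expected at",c.proj([[.473,.213,.101],[.488,.056,.093],[.6415,.131,.053]]).round(1).tolist())
E
```

```text
clock: 29.75
eef_pos: [0.473, 0.2128, 0.0464]
ee_rot: [0.0, 1.0, -0.001, -0.0]
ft_force: [-0.7, -0.2, -0.4]
width: 0.0888
clock: 30.25
eef_pos: [0.4745, 0.2134, 0.1497]
ee_rot: [-0.001, 1.0, -0.001, 0.002]
ft_force: [0.2, -0.3, -0.9]
width: 0.0914
clock: 31.45
eef_pos: [0.4725, 0.0135, 0.2362]
ee_rot: [-0.0, 1.0, -0.001, -0.0]
ft_force: [-0.1, 0.7, 0.4]
width: 0.0912
wrist jar,bot,blk tops expected at [[250.2, -17.8], [263.6, 143.8], [387.9, 78.9]]
side jar,bot,blk tops expected at [[225.2, 124.0], [209.4, 160.2], [274.8, 165.3]]
top jar,bot,blk tops expected at [[162.3, 253.5], [230.3, 244.9], [199.6, 181.7]]
```

View pics/w15.png

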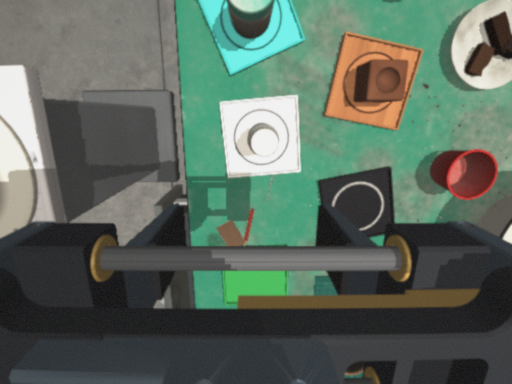

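View pics/s15.png

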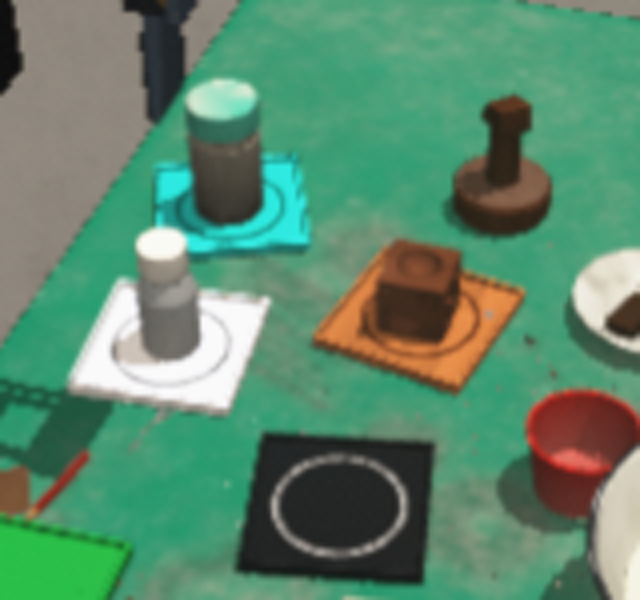

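View pics/t15.png

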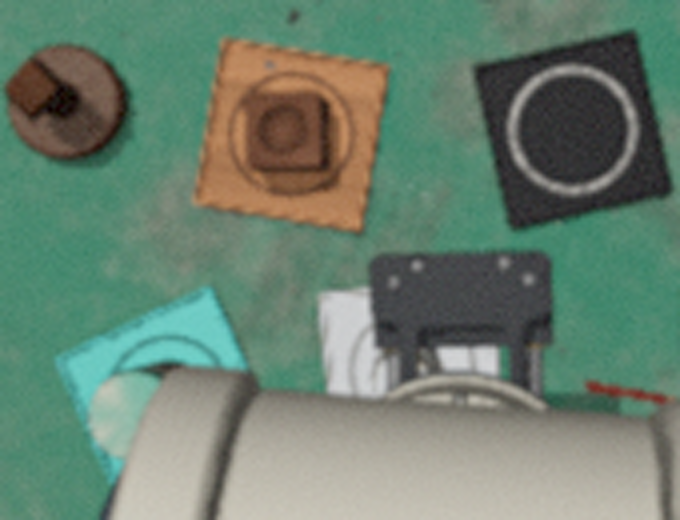

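The side view agrees with where the tops should be if everything is centred:

| Object | Seen (crop px) | Expected (crop px) |
|---|---|---|
| Jar | (222,98) | (221,96) |
| Bottle | (161,242) | (158,241) |
| Block | (422,262) | (419,261) |

All three stand upright inside their rings and the gripper is clear, so I am handing in.

```bash
python3 -c "
from plant import *
print(close_job())"
```

```text
the job is handed in; nothing more can be done
None
```

The jar, the bottle and the block are each back in the tray of their own colour, and the job is handed in; it gives no verdict. I parked the jar in the black tray, moved the bottle to white and the block to wood, then moved the jar from black to aqua. It took about 31 s of the 120 s.

**Placing:** in the last side view all three tops were within 1 px (roughly 2 mm) of where they should be if centred. All three were upright and inside their rings, with the gripper open and well clear. The arm partly hid the jar and the bottle in the last top view, so that check rests on the side view, with the wrist view also showing the bottle and block in place.

**Bystanders:** the arm never went near the red beaker, the black jar or the dolly. The beaker and dolly look unmoved in the last pictures. I did not measure any of the three again, and the black jar is outside those pictures.

**Disagreement:** early estimates of the block's position differed by about 5 mm between the cameras. A close look just before the grasp settled it to about 1 mm.

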